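# Hang the gas detector on its charging stand

### The job

Take the orange gas detector out of its rest and hang it by its steel eye on the peg of the charging stand, pushing it along the peg past the yellow keeper flap so that the flap is lifted and drops shut behind the eye. Make sure that the stand's black toggle switch is on, leaning away from the robot, flipping it only if it is off. Leave everything else where it is.

Things in the scene. Friction and masses are not known exactly. Their poses are not given: they have to be found in the camera images.
- detector: Orange handheld gas detector, loose, about 280 g, upright in its rest, its handle towards the robot. Origin: on its underside, below the eye; z up. Body x -27 to 37, 22 mm thick (y), 120 mm tall. On top a steel eye, a rectangular loop in the x-z plane: outside 50 mm wide, opening 34 mm wide (x -17 to 17) and 35 mm tall (z 120 to 155), bars 8 mm thick; total height 163 mm.
- grip (a point): Where to grip the detector, in its black rubber handle: a block 44 mm long (x -71 to -27), 22 mm thick (y, the way to grip it), 40 mm tall (z 32 to 72), sticking out of the body to the detector's -x. This point lies at x = -56, z = 52 mm of the detector. The body beside it leaves no room for an upright gripper: tilt the tool 25 to 45 degrees, leaning back to -x. Axes as the detector's.
- eye (a point): Underside of the middle of the eye's top bar, 155 mm above the detector's origin: the spot that rests on the peg. Axes as the detector's.
- rest: Fixed black and grey holder. Origin: centre of its underside, on the table. Flange 120 by 90 by 6 mm; pocket walls 82 mm (x) by 42 mm (y) outside, 5 mm thick, rising to 28 mm above the table, so 4 to 5 mm free all round the detector, which stands 6 mm above the table its x along the rest's x, its origin at about x = -5 mm of the rest.
- stand: Fixed charging stand. Origin: on the table under its column (26 mm square, 342 mm tall); +x points away from the robot. Base plate 130 mm (x), y -125 to +165 mm, 10 mm thick. A level brass peg, 10 mm in diameter, runs from the column along -y, axis 270 mm above the table, free end at y = -160 mm. The hung eye belongs between the keeper and the column.
- overhead_end (a point): End of the stand's overhead arm, 339 mm above the table at y = -130 mm of the stand. The arm, 24 mm wide (x), 10 mm thick, runs from here to the column, right above the peg, and carries the keeper. Keep the gripper on the stand's -x side of it, leaning back to -x.
- peg_tip (a point): Free end of the peg, on its axis, 270 mm above the table. Axes as the stand's: the peg runs from here along +y, 160 mm to the column's centre.
- keeper (a joint): Yellow keeper flap above the peg, 24 mm wide, 50 mm long, 3 mm thick, on a level hinge at y = -118 mm of the stand, 330 mm above the table. 0 = hanging down, lower edge about 3 mm above the peg. Grows (rad, to 1.4) as an eye pushed along the peg towards the column swings it in and up (under 2 N); it cannot swing outward and falls back by its weight once the eye is past.
- toggle_pivot (a point): Pivot of the toggle switch, on the top of the black console (100 mm in x, 85 mm in y, top 50 mm above the table), 110 mm to the +y side of the column. Axes as the stand's. Two low guards, 6 mm thick and 70 mm long in x, stand 38 mm either side of it in y, up to 68 mm above the table.
- toggle_tip (a point): Tip of the black toggle lever, 43 mm from the pivot; the lever is a round stick 10 to 12 mm thick.
- toggle (a joint): Toggle lever's angle (rad): -0.45 = off, leaning towards the robot (stand's -x); +0.45 = on, leaning away (stand's +x). Over-centre: past the middle (0) it tips over to the nearer side by itself; pushing it over takes under 1 N. It may start on or off.
- screwdriver: Bystander, to be left alone: screwdriver lying in front of the stand. Origin: underside.
- wrench: Bystander, to be left alone: wrench lying on the left towards the robot. Origin: underside.
- spray_can: Bystander, to be left alone: blue can, 56 mm across, 160 mm tall, at the back right. Origin: underside.
- brass_fitting: Bystander, to be left alone: brass pipe fitting, 36 mm across, 40 mm tall, behind the middle. Origin: underside.
- pipe_collar: Bystander, to be left alone: copper collar, 60 mm across, 25 mm tall, on the left. Origin: underside.
- mug: Bystander, to be left alone: white mug, 80 mm across, 95 mm tall, on the right. Origin: underside.
- fitting_box: Bystander, to be left alone: small carton, 70 by 50 by 35 mm, on the right towards the robot. Origin: underside.

How it is judged (in metres and radians):
On the way, in this order (a step that is already met when the one before it is completed fails the run):
1. the detector is lifted clear of its rest (z of detector in the frame of rest above 0.05 m), for 0.1 s.
2. the eye is on the peg, at the keeper, with the flap lifted (value of joint keeper above 0.2 rad and y of eye in the frame of peg_tip above 0.02 m and z of eye in the frame of peg_tip between 0 and 0.04 m and x of eye in the frame of peg_tip between -0.017 and 0.017 m).
At the end, for the whole second after the job is handed in: Detector hanging at rest, released (below 0.08 m/s, within 0.3 rad of upright): its eye spot 44 to 150 mm in from the peg tip, 0 to 10 mm above the peg axis, within 17 mm sideways; keeper shut (below 0.1 rad); toggle on (above 0.3 rad) (value of joint keeper below 0.1 rad and y of eye in the frame of peg_tip between 0.044 and 0.15 m and z of eye in the frame of peg_tip between 0 and 0.01 m and x of eye in the frame of peg_tip between -0.017 and 0.017 m and angle between detector's own z axis and vertical below 0.3 rad and linear speed of detector below 0.08 m/s and value of joint toggle above 0.3 rad); the robot touches nothing.
It fails at once if the toggle is switched off after having been on at the start (distance of toggle_tip from where it was at the start of the episode above 0.026 m and value of joint toggle below -0.3 rad).
It fails at once if a bystander (tool, can, fitting, collar, mug or carton) is moved by more than 40 mm (distance of any of screwdriver, wrench, spray_can, brass_fitting, pipe_collar, mug, fitting_box from where it was at the start of the episode above 0.04 m).
It also fails if it takes over 58 s, if anything falls off the work surface, if the arm or the gripper's body presses on something with over 40 N, if the wrist force passes 120 N, or if a joint passes its speed limit or range.

### The arm

A 6-joint arm with a two-finger parallel gripper is mounted at the origin on the work surface. World frame = base frame: x ahead of the robot, y to its left, z up, the work surface at z = 0. Lengths are in mm, angles in rad, forces in N, time in s.
With the tool pointing down it reaches from about 300 to 875 mm from the base axis. Payload 4.2 kg.
Tool frame: the origin (TCP) lies on the centre line of the jaws, within the pads' length; the fingertips stand arm.finger_overhang ahead of it and the grasp point (between the pads) lies 6 mm ahead of it (arm.finger_overhang is the distance from the TCP to the fingertips, in mm); z points along the fingers, y is the direction in which the jaws open and shut (so a half turn about z gives the same grasp; the last joint's range is limited). The gripper opens to 85 mm and grips with 20 to 120 N. Pads are 22 mm wide; open, the fingers measure 114 mm over their backs; the gripper's body (76 mm by 85 mm) begins 54 mm behind the grasp point. The pads swing forward as they close: fully open they stand 13 mm farther back than shut.
Start: joints at [-1.132, 0.32, 1.565, -0, 1.257, -0.02], TCP at [254.656, -515.548, 256.338] pointing down, gripper open.
Joint ranges: [-3.11, 3.11], [-0.84, 2.01], [0.21, 2.61], [-1.34, 4.49], [0.05, 2.63], [-2.56, 2.56]. Speed limits (rad/s): [2.57, 2.57, 3.14, 3.14, 3.14, 3.14].

### API

Orientations are given as a 3x3 rotation matrix whose columns are the frame's x, y, z axes.
In Python, from station import arm gives the robot as it stands.
- The arm moves only by the tool move_arm, never from a script. Its argument "deltas" is a list of rows, each a list of 3 entries, a list of its own where there are three numbers: the turn, a rotation vector about the tool's x, y, z each as a share of pi rad, from -1 to 1, then the shift along the tool's x, y, z each as a share of 20 cm, from -1 to 1, then the opening, from -1 (shut) to 1 (fully open). A call has 1 to 8 rows; each row is the pose to reach, as a shift and turn from the pose measured when the call began, along the tool's axes at that moment, turning the shorter way round; what a row does not reach only later rows make up. A row lasts 1/12 s, in which the tool goes at most 41.7 mm and 7.16 degrees, less where a joint would pass 70% of its speed; a pose out of reach is approached as far as the arm can. A call with a number of a shift or a turn outside -1 to 1 is refused whole. A call with a gripper value outside its range is refused whole. The fingers move at their own pace and stop on an object; "squeeze" is the grip in N (left out, the last holds). Time passes only in rows, so rows that repeat a pose let the fingers close. It gives the time, the measured TCP pose, the force and the opening at its end, in the units of the state.
- arm.state(): the state, without advancing time (a new reading comes with each control period).
- arm.get_image(name): name is "scene" or "top" or "wrist"; returns (picture, depth): 400x640x3 uint8, blue, green, red; 400x640 float32, mm along the optical axis (not along the pixel's ray), 0 where there is no reading.
- arm.get_calibration(name): a dict with "fx", "fy", "cx", "cy" (pixels), "pose" (4x4, takes a point from camera to world coordinates). Camera axes: x right, y down, z forward; pixel columns grow to the right and rows downward; lengths in mm; the calibration is good to about 2 mm. A picture is of the moment at which its call begins: read the wrist's pose just before it. get_calibration takes no time and is no camera call; for the wrist camera it gives the pose at the moment of the call.
- arm.finish_job(): hands the job in, once; it reports no verdict.
The state is a dict: "time": time; "joints": joint angles; "joint_vel": joint speeds; "tau": joint torques, N m; "position": TCP position; "eef_rot": TCP orientation; "contact_force": force on the tool from outside, world axes, zero at the start; "ft_torque": the same for the moment, N m; "grip_width": finger opening in mm.
Only numpy, scipy, OpenCV 4.12 (cv2) and the standard library are available. Lean on these libraries where they do the work, as an engineer would, in place of code of your own. Each camera call takes 0.05 s, during which the arm holds its last target.

## Working session

There is one attempt and no reset: what is moved stays moved. The work goes in short steps, Python scripts to look and compute and a tool call to move; the robot and the scene stay as the last step left them, time stands still between calls to the robot, and variables do not carry over. Pictures are saved under pics/ and viewed, and the job is handed in when it is done.

Besides the shell and the picture viewer there is one more tool, called after ">>>" as name(argument=value, ...), one argument or row to a line, values as JSON. move_arm: Moves the arm, as the interface text tells. Shift numbers are shares of 20 cm and turn numbers shares of pi rad, none past 1 either way. Its arguments: {"type":"object","properties":{"deltas":{"type":"array","items":{"type":"array"}},"squeeze":{"type":"number"}},"required":["deltas"]}

```bash
ls; mkdir -p pics; python3 - <<'E'
from station import arm
import cv2, pickle
s=arm.state(); print(s, arm.finger_overhang)
for n in ("scene","top"):
    im,d=arm.get_image(n); c=arm.get_calibration(n)
    cv2.imwrite(f"pics/{n}0.png",im); pickle.dump((im,d,c),open(f"{n}0.pkl","wb")); print(n,c)
E
```

```text
pics
{'time': 0.0, 'joints': array([-1.13200331e+00,  3.20274586e-01,  1.56570983e+00,  1.60866427e-05,
        1.25738707e+00, -2.00360301e-02]), 'joint_vel': array([-0.00018606, -0.00024847,  0.00016886,  0.00138406, -0.00102754,
        0.000641  ]), 'tau': array([ 3.06974849e-03, -4.15520239e+01, -2.34159762e+01,  3.14271738e-04,
        8.36236984e-03, -1.31349233e-05]), 'position': array([ 254.46333316, -515.13184835,  255.48020644]), 'eef_rot': array([[ 8.96573949e-01,  4.42893446e-01, -7.41877574e-04],
       [ 4.42894064e-01, -8.96572492e-01,  1.61681429e-03],
       [ 5.09294249e-05, -1.77816674e-03, -9.99998418e-01]]), 'contact_force': array([-0.13805935,  0.57714635, -0.30311558]), 'ft_torque': array([ 0.00045033, -0.05120406, -0.00629565]), 'grip_width': 85.200199536556} 25.0
scene {'fx': 438.32066876420345, 'fy': 438.32066876420345, 'cx': 318.0603273582015, 'cy': 203.01837074356484, 'pose': array([[-1.69206697e-02,  7.60591688e-01, -6.49009997e-01,
         1.29016539e+03],
       [ 9.99750050e-01,  3.38375958e-03, -2.20994762e-02,
         2.15804125e+00],
       [-1.46125841e-02, -6.49221715e-01, -7.60458833e-01,
         1.11247806e+03],
       [ 0.00000000e+00,  0.00000000e+00,  0.00000000e+00,
         1.00000000e+00]])}
top {'fx': 386.2526778179755, 'fy': 386.2526778179755, 'cx': 321.36099560859066, 'cy': 198.76838649949445, 'pose': array([[ 1.46200407e-02, -9.90221497e-01,  1.38735872e-01,
         3.62289483e+02],
       [-9.99868981e-01, -1.35141206e-02,  8.91011392e-03,
        -5.09997758e+01],
       [-6.94809304e-03, -1.38847961e-01, -9.90289335e-01,
         1.26764735e+03],
       [ 0.00000000e+00,  0.00000000e+00,  0.00000000e+00,
         1.00000000e+00]])}
```

View pics/scene0.png

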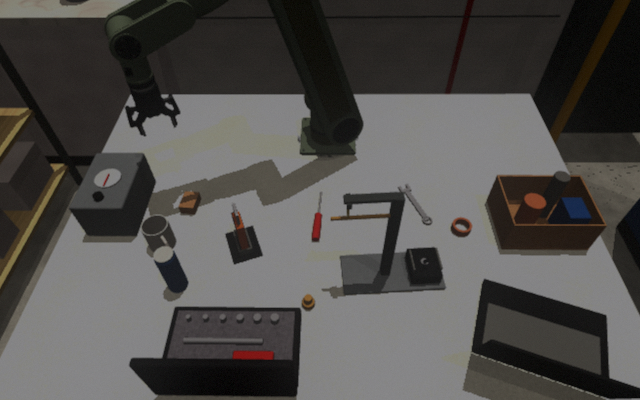

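View pics/top0.png

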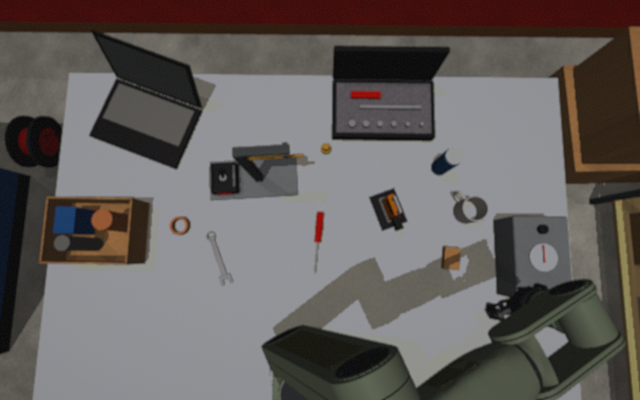

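The scene view (robot at the back) shows the detector in its rest at about (240,235), the stand column at (390,240), the peg tip at (332,218) and the console at (424,265). In the top view the detector is at (390,208) and the console at (225,178). I'll zoom in.

```bash
python3 - <<'E'
import cv2, pickle, numpy as np
def crop(n,u0,u1,v0,v1,k):
    im,d,c=pickle.load(open(n+"0.pkl","rb"))
    return cv2.convertScaleAbs(cv2.resize(im[v0:v1,u0:u1],None,fx=k,fy=k,interpolation=cv2.INTER_CUBIC),alpha=1.8)
cv2.imwrite("pics/s_stand.png",crop("scene",325,455,185,300,5))
cv2.imwrite("pics/s_det.png",crop("scene",190,350,180,270,5))
cv2.imwrite("pics/t_stand.png",crop("top",200,330,130,210,6))
cv2.imwrite("pics/t_det.png",crop("top",355,425,175,240,8))
E
```

```text
(no output)
```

View pics/s_stand.png

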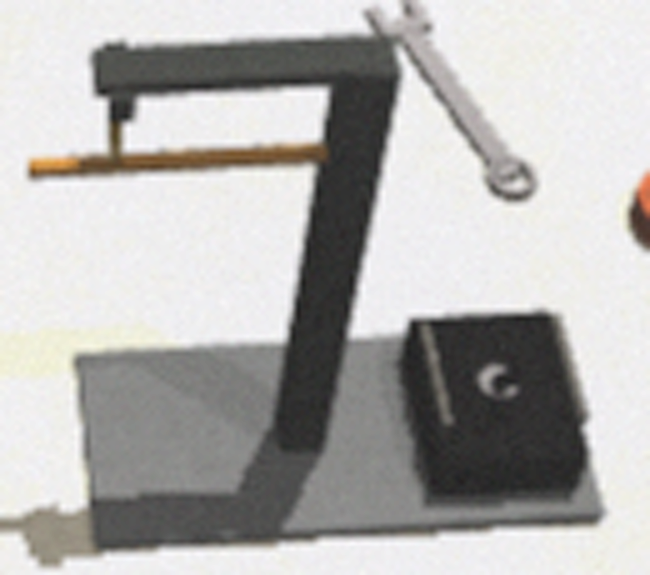

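View pics/s_det.png

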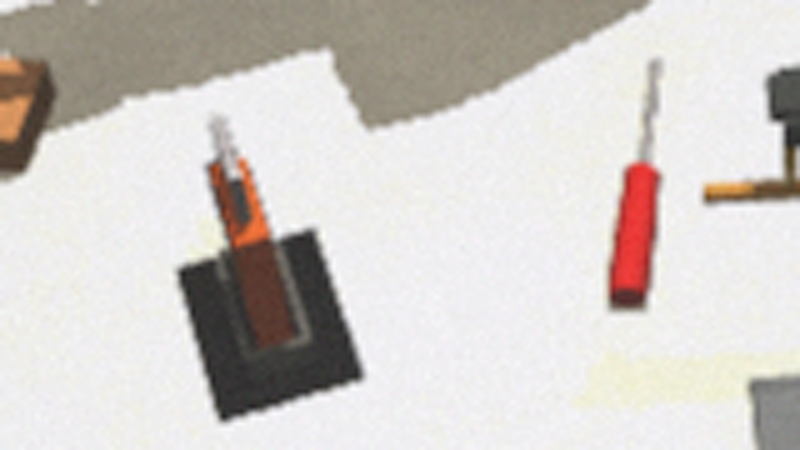

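View pics/t_stand.png

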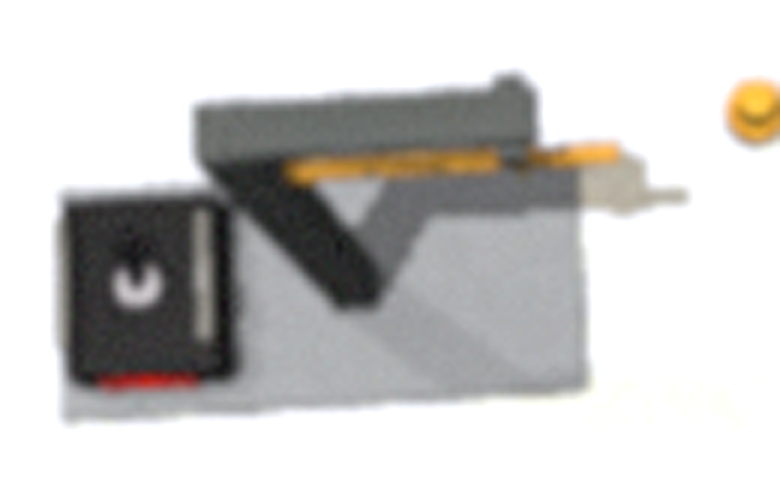

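View pics/t_det.png

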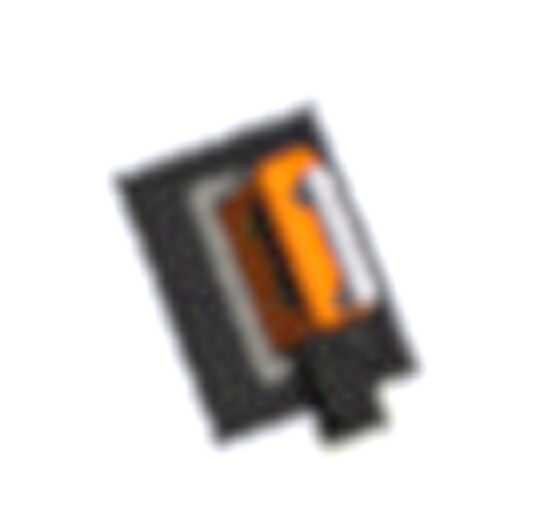

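The crops give these features. The top crop shows base-plate corners at (585,390), (65,422) and (65,190), and the peg tip at about (620,153). The light ring with the dark lever is at (138,285). I'll turn these into positions and predict where the tip would sit for on and off.

```bash
cat > h.py <<'E'
import numpy as np, pickle, cv2
def ld(n): return pickle.load(open(n+"0.pkl","rb"))
def ray(c,u,v):
    P=c["pose"]; d=np.array([(u-c["cx"])/c["fx"],(v-c["cy"])/c["fy"],1.])
    return P[:3,3],P[:3,:3]@d
def plane(c,u,v,z):
    o,d=ray(c,u,v); return o+d*(z-o[2])/d[2]
def two(c1,p1,c2,p2):
    o1,d1=ray(c1,*p1);o2,d2=ray(c2,*p2)
    A=np.stack([d1,-d2],1); s=np.linalg.lstsq(A,o2-o1,rcond=None)[0]
    a=o1+d1*s[0];b=o2+d2*s[1]; return (a+b)/2,np.linalg.norm(a-b)
def proj(c,p):
    P=c["pose"]; q=P[:3,:3].T@(np.array(p)-P[:3,3]); return np.array([c["fx"]*q[0]/q[2]+c["cx"],c["fy"]*q[1]/q[2]+c["cy"]])
E
python3 - <<'E'
from h import *
np.set_printoptions(precision=1,suppress=True)
ct=ld("top")[2]; cs=ld("scene")[2]
t=lambda x,y:(200+(x-2.5)/6,130+(y-2.5)/6)
s=lambda x,y:(325+(x-2)/5,185+(y-2)/5)
B={n:plane(ct,*t(*p),10) for n,p in dict(nr=(588,392),nl=(65,420),fl=(65,190)).items()}
S={n:plane(cs,*s(*p),10) for n,p in dict(nr=(77,355),fr=(97,548),fl=(605,520)).items()}
print(B,S)
print("peg tip",two(ct,t(620,153),cs,s(29,167)))
print("overhead end mid",two(ct,t(535,92),cs,s(95,50)))
print("overhead top zplane",plane(ct,*t(535,92),344))
print("column base",plane(cs,*s(280,450),10),plane(cs,*s(322,452),10))
print("peg tip plane",plane(ct,*t(620,153),270),plane(cs,*s(29,167),270))
print("ring",plane(ct,*t(138,285),50),plane(cs,*s(497,380),50))
d=ld("top")[1]; print(d[150:160,300:306], d[172:182,215:232].astype(int))
E
```

```text
{'nr': array([550.2,  38.8,  10. ]), 'nl': array([530.8, 325.7,  10. ]), 'fl': array([660. , 332.7,  10. ])} {'nr': array([556.2,  39.4,  10. ]), 'fr': array([685.3,  48.6,  10. ]), 'fl': array([665.1, 335.4,  10. ])}
peg tip (array([618.6,   8.7, 269. ]), np.float64(0.1536023611418584))
overhead end mid (array([620.6,  38.4, 358. ]), np.float64(0.2619304844119072))
overhead top zplane [624.6  39.6 344. ]
column base [621.  155.9  10. ] [622.1 180.   10. ]
peg tip plane [618.3   8.6 270. ] [619.4   8.8 270. ]
ring [598.9 278.5  50. ] [598.1 277.4  50. ]
[[1302.5 1306.4 1302.1 1303.2 1302.5 1304.3]
 [1304.6 1303.5 1305.9 1298.3 1303.  1305.2]
 [1307.  1303.3 1302.6 1303.  1304.9 1303.1]
 [1020.2 1022.5 1018.6 1303.4 1302.9 1305.7]
 [1018.6    0.  1020.1 1023.4 1300.  1298. ]
 [1016.7 1019.8 1018.8 1020.2 1303.8 1301.4]
 [1023.3 1020.3 1020.  1025.5    0.  1299.5]
 [1300.9 1301.9 1303.7 1296.4 1303.5 1296.1]
 [1295.9 1300.8 1306.1 1296.9 1299.7 1301.6]
 [1298.7 1305.8 1297.4 1297.7 1297.1 1302.7]] [[1242 1243 1245 1240 1242 1212 1208 1215 1242 1243 1244 1238 1246 1244
  1242 1244 1247]
 [1246 1242 1241 1244 1248 1216 1219 1219 1226 1241 1244 1242 1244 1241
  1242 1242 1239]
 [1242 1241 1239 1242 1243 1242 1221 1227 1223 1238 1240 1244 1237 1239
  1242 1245 1240]
 [1241 1237 1240 1239 1245 1237 1229 1225 1227 1243 1236 1240 1238 1240
  1244 1243 1240]
 [1239 1242 1239 1242 1243 1236 1241 1227 1229 1239 1237 1244 1246 1243
  1243 1241 1243]
 [1239 1242 1240 1242 1239 1240 1241 1235 1234 1237 1239 1242 1242 1239
  1236 1246 1244]
 [1242 1241 1244 1240 1245 1239 1238 1239 1236 1239 1240 1240 1243 1242
  1240 1241 1237]
 [1240 1241 1238 1241 1237 1244 1237 1239 1232 1240 1237 1238 1241 1243
  1244 1240 1236]
 [1241 1242 1239 1241 1240 1240 1239 1236 1239 1240 1243 1243 1236 1238
  1237 1239 1239]
 [1238 1244 1238 1243 1235 1240    0 1236 1240 1238 1237 1245 1238 1239
  1239 1240 1235]]
```

```bash
python3 - <<'E'
from h import *
np.set_printoptions(precision=1,suppress=True,linewidth=200)
for n,(u0,u1,v0,v1) in dict(top=(206,242,160,196),scene=(405,445,240,285)).items():
    im,d,c=ld(n)
    pts=[]
    for v in range(v0,v1):
        for u in range(u0,u1):
            if d[v,u]>0:
                q=np.array([(u-c["cx"])/c["fx"],(v-c["cy"])/c["fy"],1.])*d[v,u]
                p=c["pose"][:3,:3]@q+c["pose"][:3,3]
                if p[2]>60 and abs(p[1]-278)<25 and abs(p[0]-600)<45: pts.append(list(p)+[u,v])
    print(n); print(np.array(pts))
    for nm,lx in (("on",18.7),("off",-18.7)): print(nm,proj(c,[600.3+lx,278+lx*.068,50+38.7]),"pivot",proj(c,[600.3,278,50]))
im,d,c=ld("top")
E
```

```text
top
[[620.1 280.7  88.6 219.  168. ]
 [620.9 278.5  85.3 220.  168. ]
 [617.2 280.9  87.4 219.  169. ]
 [617.1 277.6  87.9 220.  169. ]
 [616.9 274.1  89.2 221.  169. ]
 [612.9 279.2  92.7 219.  170. ]
 [613.9 277.3  88.3 220.  170. ]
 [613.4 273.6  90.6 221.  170. ]
 [610.4 280.   89.2 219.  171. ]
 [610.4 276.8  89.5 220.  171. ]
 [612.4 276.3  80.1 221.  171. ]
 [613.3 274.1  76.5 222.  171. ]
 [609.1 279.1  80.6 220.  172. ]
 [608.2 274.8  85.  221.  172. ]
 [609.8 273.7  77.6 222.  172. ]
 [606.8 280.1  76.4 220.  173. ]
 [607.4 277.8  73.5 221.  173. ]
 [607.5 274.7  73.2 222.  173. ]
 [608.8 273.2  66.9 223.  173. ]
 [604.7 278.3  71.1 221.  174. ]
 [605.8 276.6  65.6 222.  174. ]
 [605.1 272.4  69.3 223.  174. ]
 [603.2 280.5  62.5 221.  175. ]
 [602.3 276.   67.2 222.  175. ]
 [602.9 273.6  64.5 223.  175. ]
 [599.6 276.6  64.4 222.  176. ]
 [600.1 274.   62.2 223.  176. ]]
on [219.4 168.4] pivot [222.8 176.7]
off [219.6 180.1] pivot [222.8 176.7]
scene
[[612.8 280.3  85.8 428.  258. ]
 [614.  275.2  82.5 426.  259. ]
 [614.8 277.6  83.7 427.  259. ]
 [618.9 278.7  90.1 428.  259. ]
 [616.8 282.3  86.8 429.  259. ]
 [609.3 275.2  70.3 425.  260. ]
 [617.1 274.8  82.2 426.  260. ]
 [616.3 277.9  81.  427.  260. ]
 [620.4 278.9  87.4 428.  260. ]
 [621.  281.4  88.3 429.  260. ]
 [617.5 285.6  83.  430.  260. ]
 [608.3 273.7  63.6 424.  261. ]
 [614.1 274.1  72.5 425.  261. ]
 [620.6 274.2  82.6 426.  261. ]
 [621.1 276.8  83.4 427.  261. ]
 [622.7 278.8  85.9 428.  261. ]
 [621.6 282.1  84.2 429.  261. ]
 [614.9 274.7  68.7 425.  262. ]
 [613.9 277.8  67.2 426.  262. ]
 [620.7 277.8  77.7 427.  262. ]
 [623.1 279.6  81.4 428.  262. ]
 [619.1 284.   75.3 429.  262. ]]
on [428.1 259.3] pivot [424.3 261.2]
off [425.3 248.1] pivot [424.3 261.2]
```

The toggle is already on: both views put the tip at about (619,279,88), leaning +x. I'll leave it alone. Next is the detector pose.

```bash
python3 - <<'E'
from h import *
np.set_printoptions(precision=1,suppress=True,linewidth=200)
ct=ld("top")[2]; cs=ld("scene")[2]
t=lambda x,y:(355+(x-3.5)/8,175+(y-3.5)/8)
s=lambda x,y:(190+(x-2)/5,180+(y-2)/5)
T=np.array([plane(ct,*t(*p),6) for p in ((312,104),(118,178),(218,443),(416,373))])
S=np.array([plane(cs,*s(*p),6) for p in ((362,379),(316,230),(180,268),(221,421))])
print(T,T.mean(0),"\n",S,S.mean(0))
for Q in (T,):
    print("yaw", [np.degrees(np.arctan2(*(a-b)[[1,0]])) for a,b in ((Q[1],Q[2]),(Q[0],Q[3]))])
print("yawS",np.degrees(np.arctan2(*(S[0]-S[1])[[1,0]])),np.degrees(np.arctan2(*(S[3]-S[2])[[1,0]])))
# detector points by depth
for n,(u0,u1,v0,v1) in dict(top=(370,412,185,235),scene=(215,260,195,260)).items():
    im,d,c=ld(n); vv,uu=np.mgrid[v0:v1,u0:u1]; z=d[v0:v1,u0:u1]
    q=np.stack([(uu-c["cx"])/c["fx"]*z,(vv-c["cy"])/c["fy"]*z,z],-1)
    p=(q@c["pose"][:3,:3].T+c["pose"][:3,3]); col=im[v0:v1,u0:u1].astype(int)
    hi=(p[...,2]>118)&(p[...,2]<132)&(z>0); P=p[hi]; 
    print(n,"bodytop",len(P),P.mean(0))
    r=cv2.minAreaRect(P[:,:2].astype(np.float32)); print(r)
    hi=(p[...,2]>150)&(p[...,2]<180)&(z>0); P=p[hi]; print("eye",len(P),P.mean(0)); 
    if len(P)>4: print(cv2.minAreaRect(P[:,:2].astype(np.float32)))
    hi=(p[...,2]>60)&(p[...,2]<90)&(z>0)&(col.max(-1)<60); P=p[hi]; print("handle top",len(P),P.mean(0) if len(P) else ''); 
    if len(P)>4: print(cv2.minAreaRect(P[:,:2].astype(np.float32)))
E
```

```text
[[ 579.7 -277.9    6. ]
 [ 547.7 -197.7    6. ]
 [ 439.2 -238.1    6. ]
 [ 468.9 -319.     6. ]] [ 508.9 -258.2    6. ] 
 [[ 554.5 -195.8    6. ]
 [ 441.4 -236.5    6. ]
 [ 472.  -318.9    6. ]
 [ 584.9 -276.9    6. ]] [ 513.2 -257.     6. ]
yaw [np.float64(20.4217756831087), np.float64(20.369957500667024)]
yawS 19.822479962488885 20.401890048123708
top bodytop 116 [ 509.2 -253.7  125.3]
((509.7358093261719, -256.7474365234375), (63.9425163269043, 22.251705169677734), 20.052291870117188)
eye 62 [ 504.1 -259.1  168.1]
((504.7152099609375, -259.7256774902344), (48.569026947021484, 8.949973106384277), 20.421785354614258)
handle top 127 [ 469.8 -268.8   76.7]
((487.17645263671875, -265.6756896972656), (96.80866241455078, 22.649879455566406), 22.19307518005371)
scene bodytop 103 [ 518.5 -254.8  124.2]
((513.5640258789062, -256.2135925292969), (66.4968032836914, 21.521133422851562), 21.5510311126709)
eye 52 [ 512.4 -256.6  165.3]
((509.6767883300781, -257.7933349609375), (51.84205627441406, 7.753977298736572), 21.49796485900879)
handle top 56 [ 539.5 -247.4   75. ]
((506.15802001953125, -269.8180236816406), (94.22018432617188, 20.634912490844727), 34.80113983154297)
```

Detector origin is about (507,−259,6) with yaw 20.3°. The peg tip is about (618.6,8.7,270) with stand yaw 3.9°. I'll write a helper that turns target poses into move numbers.

```bash
cat > plan.py <<'E'
from h import *
from station import arm
from scipy.spatial.transform import Rotation as Ro
def toolR(yaw,tilt):
    y=np.radians(yaw);t=np.radians(tilt)
    xd=np.array([np.cos(y),np.sin(y),0]);yd=np.array([-np.sin(y),np.cos(y),0]);Z=np.array([0,0,1.])
    return np.stack([np.cos(t)*xd+np.sin(t)*Z,-yd,-np.cos(t)*Z+np.sin(t)*xd],1)
def go(R,p,name=""):
    s=arm.state(); R0=s["eef_rot"]
    rv=Ro.from_matrix(R0.T@R).as_rotvec()/np.pi; sh=R0.T@(np.array(p)-s["position"])/200
    print(name,"turn",np.round(rv,4).tolist(),"shift",np.round(sh,4).tolist(),"pos",s["position"].round(1),"J",s["joints"].round(2),"F",s["contact_force"].round(1),"w",round(s["grip_width"],1),"t",round(s["time"],2))
def graspP(yaw,tilt,det,back=0,gx=-56,gz=52):
    "tcp for detector origin det"
    R=toolR(yaw,tilt); y=np.radians(yaw)
    G=np.array(det)+gx*np.array([np.cos(y),np.sin(y),0])+np.array([0,0,gz])
    return R,G-(6+back)*R[:,2]
E
python3 - <<'E'
from plan import *
go(*graspP(20.3,35,[507,-259,6],110),"pre")
E
```

```text
pre turn [-0.0107, 0.1943, 0.0321] shift [1.09, -0.6523, 0.5138] pos [ 254.5 -515.2  255.5] J [-1.13  0.32  1.57  0.    1.26 -0.02] F [-0.8 -0.  -0.4] w 85.8 t 0.1
```

>>> move_arm(
  deltas=[
    [[-0.011,0.194,0.032],[1.0,-0.65,0.5],1],
    [[-0.011,0.194,0.032],[1.0,-0.65,0.5],1],
    [[-0.011,0.194,0.032],[1.0,-0.65,0.5],1],
    [[-0.011,0.194,0.032],[1.0,-0.65,0.5],1],
    [[-0.011,0.194,0.032],[1.0,-0.65,0.5],1],
    [[-0.011,0.194,0.032],[1.0,-0.65,0.5],1],
    [[-0.011,0.194,0.032],[1.0,-0.65,0.5],1],
    [[-0.011,0.194,0.032],[1.0,-0.65,0.5],1],
  ],
)

```text
time: 0.77
position: [375.8, -306.8, 154.3]
eef_rot: [[0.769, 0.35, 0.535], [0.285, -0.937, 0.203], [0.572, -0.004, -0.82]]
contact_force: [-0.8, -0.3, 0.1]
grip_width: 85.6
```

```bash
python3 - <<'E'
from plan import *
go(*graspP(20.3,35,[507,-259,6],110),"pre")
im,d=arm.get_image("wrist"); c=arm.get_calibration("wrist"); cv2.imwrite("pics/w1.png",cv2.convertScaleAbs(im,alpha=1.6)); pickle.dump((im,d,c),open("wrist10.pkl","wb"))
E
```

```text
pre turn [-0.0015, 0.0005, 0.0001] shift [0.0664, 0.0038, 0.054] pos [ 375.8 -306.8  154.3] J [-1.06  0.26  2.11  0.84  0.87 -0.44] F [-0.8 -0.3  0.1] w 85.6 t 0.77
```

View pics/w1.png

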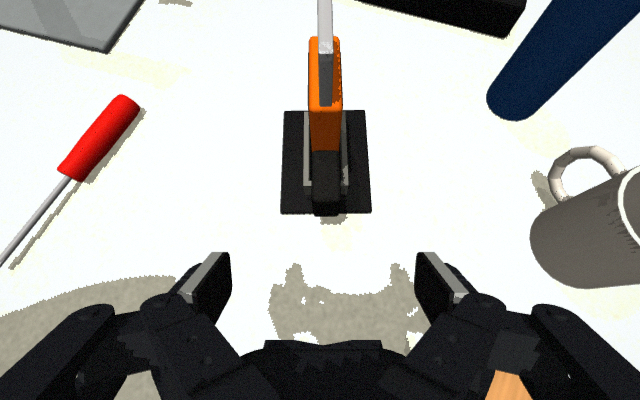

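The wrist view shows the handle at columns 312–340, between the fingers (gap centre about 323), and the detector is aligned with the jaws. I'll check the handle's position with depth.

```bash
python3 - <<'E'
from plan import *
np.set_printoptions(precision=1,suppress=True,linewidth=200)
im,d,c=pickle.load(open("wrist10.pkl","rb"))
y=np.radians(20.3);Rd=np.array([[np.cos(y),np.sin(y)],[-np.sin(y),np.cos(y)]])
for v in (45,80,100,155,165,175,180,185,190,200,205,210):
    for u in (316,325,336):
        z=d[v,u]; p=c["pose"][:3,:3]@(np.array([(u-c["cx"])/c["fx"],(v-c["cy"])/c["fy"],1])*z)+c["pose"][:3,3]
        print(v,u,p, Rd@(p[:2]-[507,-259]),im[v,u])
go(*graspP(20.3,35,[507,-259,6],0),"grasp")
E
```

```text
45 316 [ 527.2 -247.9  125.3] [22.8  3.4] [ 19  81 160]
45 325 [ 484.5 -269.9  169.3] [-24.9  -2.4] [128 128 130]
45 336 [ 532.1 -260.9  125.3] [ 22.9 -10.5] [ 8 45 98]
80 316 [ 498.2 -258.9  126.1] [-8.2  3.1] [ 15  81 158]
80 325 [ 480.1 -271.7  150. ] [-29.6  -2.6] [39 40 39]
80 336 [ 503.3 -271.1  125.6] [ -7.7 -10.1] [ 4 37 86]
100 316 [ 483.9 -264.4  125.4] [-23.6   3. ] [  9  81 159]
100 325 [ 480.7 -271.6  132.2] [-29.   -2.7] [41 41 43]
100 336 [ 488.6 -276.4  125. ] [-23.2  -9.9] [  7  44 102]
155 316 [ 470.6 -268.5   78.3] [-37.5   3.8] [23 24 22]
155 325 [ 473.3 -274.9   77.8] [-37.2  -3.2] [23 20 19]
155 336 [ 476.8 -282.7   76.7] [-36.5 -11.8] [11 15 15]
165 316 [ 463.3 -271.2   76.7] [-45.3   3.7] [22 21 26]
165 325 [ 465.3 -277.8   77.5] [-45.6  -3.2] [21 21 22]
165 336 [ 468.2 -285.8   77.6] [-45.7 -11.6] [17 18 21]
175 316 [ 454.3 -274.7   79.2] [-54.9   3.6] [21 20 21]
175 325 [ 457.3 -280.8   77.7] [-54.2  -3.2] [18 21 20]
175 336 [ 459.9 -288.7   78.2] [-54.4 -11.5] [24 22 24]
180 316 [ 450.9 -275.9   78. ] [-58.5   3.6] [20 22 24]
180 325 [ 453.6 -282.2   77.4] 
[... 371 characters left out ...]
448.8 -292.7   77.4] [-66.3 -11.4] [20 22 22]
200 316 [ 436.3 -281.5   76.8] [-74.1   3.5] [12 10 12]
200 325 [ 438.4 -287.8   77.4] [-74.3  -3.2] [15 14 13]
200 336 [ 441.3 -295.3   77.3] [-74.2 -11.3] [15 15 16]
205 316 [ 434.9 -281.9   70. ] [-75.6   3.6] [3 4 3]
205 325 [ 437.3 -288.2   69.8] [-75.5  -3.2] [4 0 3]
205 336 [ 440.7 -295.9   68.6] [-75.  -11.6] [2 4 2]
210 316 [ 434.9 -281.6   58. ] [-75.5   3.8] [1 0 0]
210 325 [ 437.1 -288.4   59. ] [-75.8  -3.3] [ 9  7 10]
210 336 [ 441.2 -296.3   55.9] [-74.7 -12.2] [10  8  9]
grasp turn [-0.0001, 0.0005, 0.0005] shift [0.0653, -0.0092, 0.6103] pos [ 376.4 -309.3  155.5] J [-1.1  0.3  2.1  0.8  0.9 -0.4] F [ 0.6 -0.   0.2] w 85.4 t 0.82
```

```bash
python3 - <<'E'
from plan import *
go(*graspP(20.3,35,[504.5,-263.5,6],60),"mid")
go(*graspP(20.3,35,[504.5,-263.5,6],0),"grasp")
E
```

```text
mid turn [-0.0001, 0.0005, 0.0005] shift [0.0488, 0.0075, 0.2991] pos [ 376.4 -309.3  155.5] J [-1.06  0.26  2.1   0.84  0.87 -0.44] F [ 0.6 -0.   0.2] w 85.4 t 0.82
grasp turn [-0.0001, 0.0005, 0.0005] shift [0.0492, 0.0075, 0.5991] pos [ 376.4 -309.3  155.5] J [-1.06  0.26  2.1   0.84  0.87 -0.44] F [ 0.6 -0.   0.2] w 85.4 t 0.82
```

>>> move_arm(
  deltas=[
    [[0,0,0],[0.049,0.008,0.15],1],
    [[0,0,0],[0.049,0.008,0.3],1],
    [[0,0,0],[0.049,0.008,0.4],1],
    [[0,0,0],[0.049,0.008,0.5],1],
    [[0,0,0],[0.049,0.008,0.56],1],
    [[0,0,0],[0.049,0.008,0.6],1],
    [[0,0,0],[0.049,0.008,0.6],1],
    [[0,0,0],[0.049,0.008,0.6],1],
  ],
)

```text
time: 1.48
position: [449.3, -285.4, 63.2]
eef_rot: [[0.768, 0.348, 0.538], [0.286, -0.938, 0.198], [0.573, 0.002, -0.82]]
contact_force: [0.7, -0.3, -0.3]
grip_width: 85.3
```

```bash
python3 - <<'E'
from plan import *
go(*graspP(20.3,35,[504.5,-263.5,6],0),"grasp")
im,d=arm.get_image("wrist"); cv2.imwrite("pics/w2.png",cv2.convertScaleAbs(im,alpha=1.6))
E
```

```text
grasp turn [0.0004, 0.0003, 0.0007] shift [-0.0012, -0.0071, 0.001] pos [ 449.3 -285.4   63.2] J [-0.89  0.45  2.15  1.11  0.65 -0.63] F [ 0.7 -0.3 -0.3] w 85.3 t 1.48
```

View pics/w2.png

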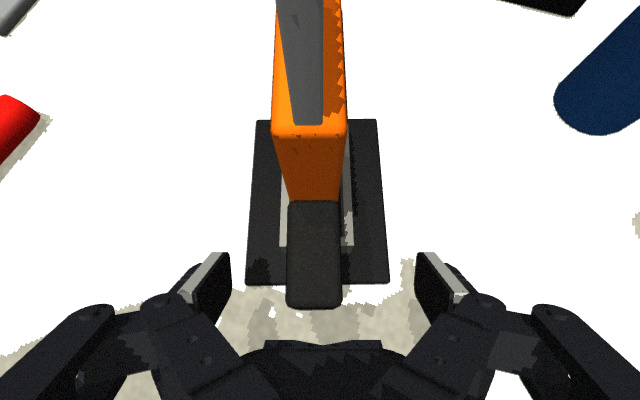

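The handle (columns 287–341, centre 314) sits about 3.5 mm to the image left of the jaw centre (323). I'll shift tool y by about −3.5 mm and close.

>>> move_arm(
  deltas=[
    [[0,0,0],[0,-0.018,0],1],
    [[0,0,0],[0,-0.018,0],1],
    [[0,0,0],[0,-0.018,0],-1],
    [[0,0,0],[0,-0.018,0],-1],
    [[0,0,0],[0,-0.018,0],-1],
    [[0,0,0],[0,-0.018,0],-1],
    [[0,0,0],[0,-0.018,0],-1],
    [[0,0,0],[0,-0.018,0],-1],
  ],
  squeeze=80,
)

```text
time: 2.2
position: [448.0, -281.9, 63.7]
eef_rot: [[0.768, 0.348, 0.538], [0.286, -0.938, 0.198], [0.573, 0.002, -0.819]]
contact_force: [-2.1, 0.0, 2.0]
grip_width: 20.9
```

>>> move_arm(
  deltas=[
    [[0,0,0],[0,0,0],-1],
    [[0,0,0],[0,0,0],-1],
    [[0,0,0],[0,0,0],-1],
    [[0,0,0],[0,0,0],-1],
  ],
)

```text
time: 2.53
position: [448.0, -281.9, 63.7]
eef_rot: [[0.768, 0.348, 0.538], [0.286, -0.937, 0.198], [0.573, 0.002, -0.819]]
contact_force: [-0.6, 0.4, 1.0]
grip_width: 21.0
```

```bash
python3 - <<'E'
from plan import *
s=arm.state();print(s["contact_force"],s["grip_width"],s["position"])
im,d=arm.get_image("wrist"); cv2.imwrite("pics/w3.png",cv2.convertScaleAbs(im,alpha=1.6))
E
```

```text
[-0.58087017  0.38082288  1.03529737] 21.016944431558024 [ 447.99539305 -281.87380856   63.72317682]
```

View pics/w3.png

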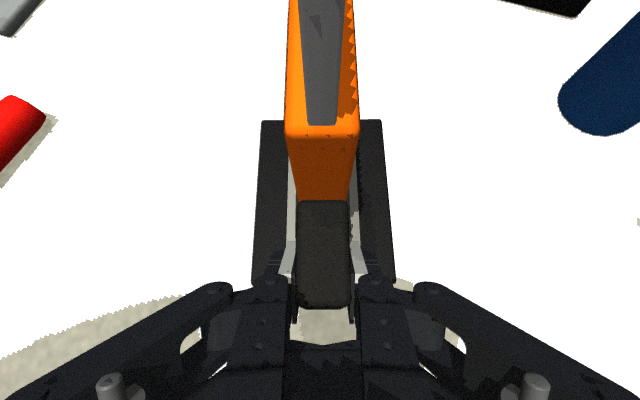

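Gripped at 21 mm opening, close to the 22 mm handle. Next I'll lift straight up about 121 mm.

>>> move_arm(
  deltas=[
    [[0,0,0],[0.03,0,-0.043],-1],
    [[0,0,0],[0.07,0,-0.1],-1],
    [[0,0,0],[0.12,0,-0.171],-1],
    [[0,0,0],[0.18,0,-0.257],-1],
    [[0,0,0],[0.24,0,-0.343],-1],
    [[0,0,0],[0.3,0.001,-0.429],-1],
    [[0,0,0],[0.347,0.001,-0.496],-1],
    [[0,0,0],[0.347,0.001,-0.496],-1],
  ],
)

```text
time: 3.25
position: [448.8, -282.9, 187.5]
eef_rot: [[0.766, 0.348, 0.541], [0.289, -0.937, 0.194], [0.575, 0.008, -0.818]]
contact_force: [0.3, 0.1, -2.8]
grip_width: 21.3
```

```bash
python3 - <<'E'
from plan import *
s=arm.state();print(s["contact_force"],s["grip_width"],s["position"])
for n in ("wrist","top","scene"):
    im,d=arm.get_image(n); c=arm.get_calibration(n); cv2.imwrite(f"pics/{n}4.png",cv2.convertScaleAbs(im,alpha=1.6)); pickle.dump((im,d,c),open(n+"40.pkl","wb"))
E
```

```text
[ 0.28467438  0.12886804 -2.80447558] 21.253852379378728 [ 448.78358319 -282.88344695  187.48849571]
```

View pics/wrist4.png

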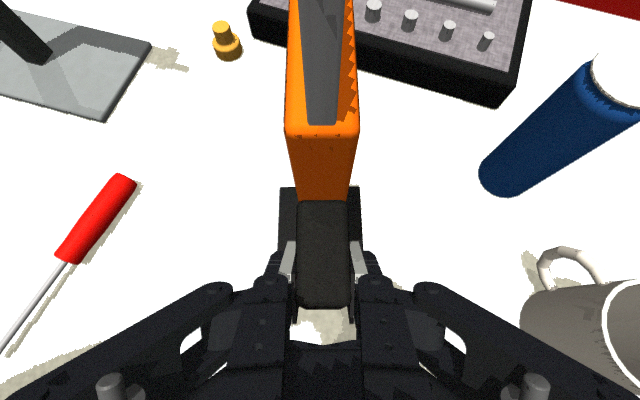

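View pics/scene4.png

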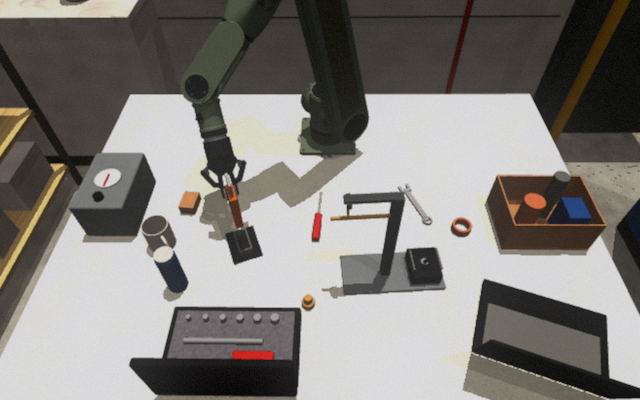

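The detector is lifted with no visible slip. I'll measure the eye relative to the tool.

```bash
python3 - <<'E'
from plan import *
np.set_printoptions(precision=1,suppress=True,linewidth=200)
s=arm.state(); R=s["eef_rot"]; p0=s["position"]; G=p0+6*R[:,2]
xd=np.array([-R[1,1],R[0,1]]);xd=np.array([ -R[1,1], R[0,1],0]); xd/=np.linalg.norm(xd); yd=np.array([-xd[1],xd[0],0])
for n in ("top4","scene4","wrist4"):
    im,d,c=ld(n); vv,uu=np.mgrid[0:400,0:640]; z=d
    q=np.stack([(uu-c["cx"])/c["fx"]*z,(vv-c["cy"])/c["fy"]*z,z],-1)
    p=(q@c["pose"][:3,:3].T+c["pose"][:3,3])
    L=p-G; l=np.stack([L@xd,L@yd,L[...,2]],-1)
    body=(z>0)&(l[...,0]>5)&(l[...,0]<120)&(abs(l[...,1])<30)&(l[...,2]>-60)&(l[...,2]<130)
    eye=body&(l[...,2]>90)
    P=l[eye]; print(n,"eye",len(P),P.min(0),P.max(0),np.median(P,0), "pct",np.percentile(P,5,0),np.percentile(P,95,0))
    t=body&(l[...,2]>60)&(l[...,2]<80); P=l[t]; print("  bodytop",len(P),np.percentile(P,3,0),np.percentile(P,97,0))
E
```

```text
top4 eye 80 [33.9 -4.5 93.7] [ 83.8   5.3 116. ] [ 58.3   1.5 111.8] pct [ 36.2  -3.6 100.3] [ 81.3   4.  115.4]
  bodytop 154 [33.7 -6.8 62.2] [93.8 11.5 73.7]
scene4 eye 58 [37.2 -3.5 90.9] [ 87.9   4.5 112.1] [ 69.    0.3 108.8] pct [40.8 -3.1 94.6] [ 85.2   4.  111.6]
  bodytop 123 [37.8 -9.9 61.7] [98.1 10.8 75.2]
wrist4 eye 2742 [29.9 -4.  90. ] [ 34.    4.1 104.2] [31.8  0.  98.1] pct [31.  -3.5 90.9] [ 32.8   3.5 103.3]
  bodytop 6587 [ 29.6 -10.4  61. ] [77.  10.5 77.9]
```

```bash
cat >> plan.py <<'E'
def eyeat(a,zz,gx=-59.5,gz=52.8,yaw=3.9,dx=0):
    y=np.radians(yaw); tip=np.array([618.6,8.7,270.])
    e=tip+a*np.array([-np.sin(y),np.cos(y),0])+dx*np.array([np.cos(y),np.sin(y),0])+[0,0,zz]
    return graspP(yaw,35,e-[0,0,155],0,gx,gz)
E
python3 - <<'E'
from plan import *
go(*eyeat(-90,13),"a"); go(*eyeat(-45,13),"b")
E
```

```text
a turn [-0.0523, 0.0005, 0.0752] shift [0.7277, -0.7178, 0.4927] pos [ 447.2 -281.2  183.4] J [-0.89  0.25  2.03  0.82  0.83 -0.24] F [ 0.6  0.3 -2.6] w 21.2 t 3.4
b turn [-0.0523, 0.0005, 0.0752] shift [0.7801, -0.9335, 0.5292] pos [ 447.2 -281.2  183.4] J [-0.89  0.25  2.03  0.82  0.83 -0.24] F [ 0.6  0.3 -2.6] w 21.2 t 3.4
```

>>> move_arm(
  deltas=[
    [[-0.007,0,0.009],[0.05,-0.05,0.04],-1],
    [[-0.015,0,0.02],[0.15,-0.15,0.1],-1],
    [[-0.022,0,0.032],[0.27,-0.27,0.18],-1],
    [[-0.03,0,0.043],[0.4,-0.4,0.27],-1],
    [[-0.037,0,0.055],[0.52,-0.52,0.35],-1],
    [[-0.045,0,0.065],[0.63,-0.63,0.43],-1],
    [[-0.052,0,0.075],[0.7,-0.69,0.475],-1],
    [[-0.052,0,0.075],[0.728,-0.718,0.493],-1],
  ],
)

```text
time: 4.07
position: [561.5, -81.2, 183.1]
eef_rot: [[0.821, 0.073, 0.566], [0.059, -0.997, 0.044], [0.568, -0.003, -0.823]]
contact_force: [-0.4, -0.4, -1.8]
grip_width: 21.0
```

>>> move_arm(
  deltas=[
    [[0,0,0],[0,0,0],-1],
    [[0,0,0],[0,0,0],-1],
    [[0,0,0],[0,0,0],-1],
  ],
)

```text
time: 4.32
position: [560.5, -81.3, 181.4]
eef_rot: [[0.823, 0.073, 0.564], [0.058, -0.997, 0.045], [0.565, -0.004, -0.825]]
contact_force: [0.9, 0.1, -2.3]
grip_width: 20.8
```

```bash
python3 - <<'E'
from plan import *
go(*eyeat(-35,13),"b")
for n in ("wrist","top","scene"):
    im,d=arm.get_image(n); c=arm.get_calibration(n); cv2.imwrite(f"pics/{n}5.png",cv2.convertScaleAbs(im,alpha=1.6)); pickle.dump((im,d,c),open(n+"50.pkl","wb"))
go(*eyeat(-35,13),"b")
E
```

```text
b turn [-0.002, 0.0031, 0.0006] shift [0.0176, -0.2542, -0.0129] pos [560.5 -81.3 181.4] J [-0.26  0.19  2.11  0.64  0.32  0.68] F [ 0.9  0.1 -2.3] w 20.8 t 4.32
b turn [-0.0015, 0.0024, 0.0004] shift [0.0119, -0.2593, -0.0096] pos [561.  -82.3 182.6] J [-0.26  0.19  2.11  0.64  0.32  0.68] F [ 0.7 -0.1 -2.4] w 21.1 t 4.47
```

View pics/scene5.png

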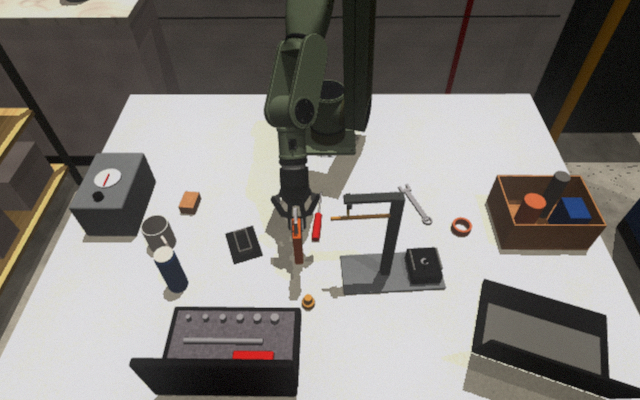

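View pics/wrist5.png

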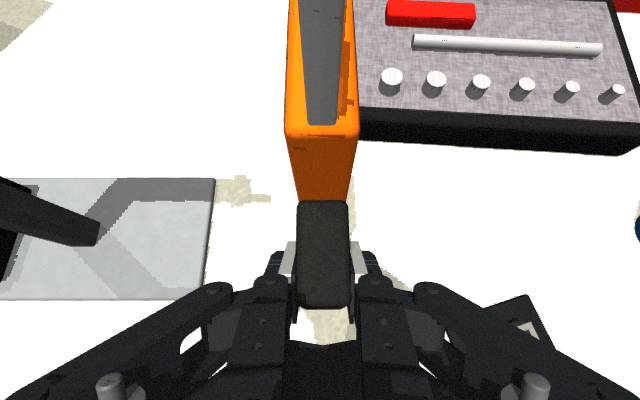

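View pics/top5.png

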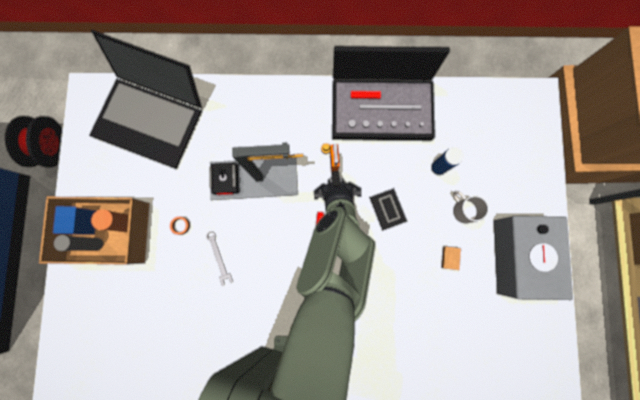

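The wrist view shows the grip unchanged. In the scene view the eye is near (296,208), just short of the peg tip at (332,218). I'll compare the eye with the peg.

```bash
python3 - <<'E'
from plan import *
np.set_printoptions(precision=1,suppress=True,linewidth=200)
y=np.radians(3.9);xs=np.array([np.cos(y),np.sin(y),0]);ys=np.array([-np.sin(y),np.cos(y),0]);tip=np.array([618.6,8.7,270])
for n in ("top5","scene5"):
    im,d,c=ld(n); vv,uu=np.mgrid[0:400,0:640]; z=d
    q=np.stack([(uu-c["cx"])/c["fx"]*z,(vv-c["cy"])/c["fy"]*z,z],-1)
    L=(q@c["pose"][:3,:3].T+c["pose"][:3,3])-tip; l=np.stack([L@xs,L@ys,L[...,2]],-1)
    b=(z>0)&(abs(l[...,0])<50)&(l[...,1]>-120)&(l[...,1]<-50)
    e=b&(l[...,2]>2); P=l[e]; print(n,"eye",len(P),P.min(0),P.max(0),np.median(P,0))
    t=b&(l[...,2]>-38)&(l[...,2]<-22); P=l[t]; print("  bodytop",len(P),np.percentile(P,3,0),np.percentile(P,97,0))
    k=(z>0)&(abs(l[...,0])<15)&(l[...,1]>-5)&(l[...,1]<35)&(abs(l[...,2])<15); P=l[k]; print("  peg",len(P),P.min(0),P.max(0),np.median(P,0))
    for lo,hi in((45,90),(90,140)):
      k=(z>0)&(abs(l[...,0])<15)&(l[...,1]>lo)&(l[...,1]<hi)&(abs(l[...,2])<15); P=l[k]; print("  peg2",len(P),np.median(P,0) if len(P) else "")
    k=(z>0)&(abs(l[...,0])<30)&(l[...,1]>20)&(l[...,1]<150)&(l[...,2]>60); P=l[k]; print("  arm",len(P),np.percentile(P,2,0),np.percentile(P,98,0))
E
```

```text
top5 eye 62 [-26.7 -89.6   6.4] [ 24.3 -81.9  20.9] [ -4.2 -85.9  17.1]
  bodytop 130 [-28.4 -96.4 -36.1] [ 31.2 -74.1 -23.4]
  peg 50 [-3.9 -0.4 -1. ] [ 5.5 34.2  8.4] [-0.4 16.6  3.9]
  peg2 51 [-0.5 73.7  5. ]
  peg2 70 [ -0.7 117.6   4.3]
  arm 523 [-13.8  32.2  67.4] [ 13.7 147.9  77.6]
scene5 eye 69 [-24.9 -88.9   2.6] [ 27.3 -81.2  20. ] [  6.2 -85.7  14.9]
  bodytop 160 [-21.  -96.4 -37.2] [ 37.6 -73.9 -24.1]
  peg 56 [-1.   1.  -4.7] [ 9.3 33.1  6.5] [ 5.1 17.3  2. ]
  peg2 73 [ 4.5 67.4  1.8]
  peg2 82 [  4.6 114.2   2.1]
  arm 531 [-9.2 32.6 62.6] [ 19.7 147.6  75.4]
```

The eye and peg agree within about 2 mm sideways. I'll raise about 3 mm and start threading.

```bash
python3 - <<'E'
from plan import *
go(*eyeat(-85,13,dx=1.5),"b")
go(*eyeat(-30,13,dx=1.5),"b")
go(*eyeat(20,13,dx=1.5),"b")
E
```

```text
b turn [-0.0015, 0.0024, 0.0004] shift [0.0178, -0.0092, -0.0065] pos [561.  -82.3 182.6] J [-0.26  0.19  2.11  0.64  0.32  0.68] F [ 0.7 -0.1 -2.4] w 21.1 t 4.47
b turn [-0.0015, 0.0024, 0.0004] shift [0.0181, -0.2842, -0.0053] pos [561.  -82.3 182.6] J [-0.26  0.19  2.11  0.64  0.32  0.68] F [ 0.7 -0.1 -2.4] w 21.1 t 4.47
b turn [-0.0015, 0.0024, 0.0004] shift [0.0184, -0.5342, -0.0041] pos [561.  -82.3 182.6] J [-0.26  0.19  2.11  0.64  0.32  0.68] F [ 0.7 -0.1 -2.4] w 21.1 t 4.47
```

>>> move_arm(
  deltas=[
    [[-0.002,0.002,0],[0.018,-0.009,-0.006],-1],
    [[-0.002,0.002,0],[0.018,-0.05,-0.006],-1],
    [[-0.002,0.002,0],[0.018,-0.1,-0.006],-1],
    [[-0.002,0.002,0],[0.018,-0.15,-0.006],-1],
    [[-0.002,0.002,0],[0.018,-0.2,-0.006],-1],
    [[-0.002,0.002,0],[0.018,-0.25,-0.006],-1],
    [[-0.002,0.002,0],[0.018,-0.284,-0.005],-1],
    [[-0.002,0.002,0],[0.018,-0.284,-0.005],-1],
  ],
)

```text
time: 5.13
position: [559.0, -24.9, 185.8]
eef_rot: [[0.818, 0.069, 0.571], [0.057, -0.998, 0.038], [0.572, 0.002, -0.82]]
contact_force: [0.7, 0.4, -2.2]
grip_width: 21.5
```

>>> move_arm(
  deltas=[
    [[0,0,0],[0,0,0],-1],
    [[0,0,0],[0,0,0],-1],
  ],
)

```text
time: 5.3
position: [559.0, -25.3, 186.0]
eef_rot: [[0.818, 0.068, 0.572], [0.057, -0.998, 0.037], [0.573, 0.002, -0.82]]
contact_force: [0.1, -0.0, -3.2]
grip_width: 21.1
```

```bash
cat > chk.py <<'E'
from plan import *
import sys
np.set_printoptions(precision=1,suppress=True,linewidth=200)
def chk(tag,lo=-60,hi=-5,cams=("top","scene")):
    y=np.radians(3.9);xs=np.array([np.cos(y),np.sin(y),0]);ys=np.array([-np.sin(y),np.cos(y),0]);tip=np.array([618.6,8.7,270])
    for n in cams:
        im,d=arm.get_image(n); c=arm.get_calibration(n); pickle.dump((im,d,c),open(n+tag+"0.pkl","wb"))
        cr=im[120:220,270:400] if n=="top" else im[170:300,270:450]
        cv2.imwrite(f"pics/{n}{tag}.png",cv2.convertScaleAbs(cv2.resize(cr,None,fx=4,fy=4,interpolation=cv2.INTER_CUBIC),alpha=1.8))
        vv,uu=np.mgrid[0:400,0:640]; z=d
        q=np.stack([(uu-c["cx"])/c["fx"]*z,(vv-c["cy"])/c["fy"]*z,z],-1)
        L=(q@c["pose"][:3,:3].T+c["pose"][:3,3])-tip; l=np.stack([L@xs,L@ys,L[...,2]],-1)
        b=(z>0)&(abs(l[...,0])<50)&(l[...,1]>lo)&(l[...,1]<hi)
        P=l[b&(l[...,2]>7)&(l[...,2]<35)]; print(n,"eye",len(P),(P.min(0),P.max(0),np.median(P,0)) if len(P) else "")
        P=l[b&(l[...,2]>-38)&(l[...,2]<-22)]; print("  bodytop",len(P),(np.percentile(P,3,0),np.percentile(P,97,0)) if len(P) else "")
E
python3 - <<'E'
from chk import *
chk("6")
go(*eyeat(-30,13,dx=1.5),"b")
go(*eyeat(20,13,dx=1.5),"b")
E
```

```text
top eye 61 (array([-25.1, -33. ,  13.3]), array([ 25.2, -25. ,  24.8]), array([  0.6, -29. ,  21.4]))
  bodytop 82 (array([-27.1, -40.2, -34. ]), array([ 33.9, -17.9, -22.1]))
scene eye 64 (array([-22.8, -32.3,   9. ]), array([ 28. , -24.2,  22.7]), array([  7.1, -28.4,  19.4]))
  bodytop 132 (array([-21.4, -39.3, -35.8]), array([ 39.6, -17.4, -22.2]))
b turn [0.0006, 0.0003, 0.0002] shift [0.0004, -0.0002, 0.0017] pos [559.1 -25.5 186. ] J [-0.1  0.2  2.1  0.4  0.3  1. ] F [ 0.7  0.7 -3.3] w 20.9 t 5.4
b turn [0.0006, 0.0003, 0.0002] shift [0.0006, -0.2502, 0.0013] pos [559.1 -25.5 186. ] J [-0.1  0.2  2.1  0.4  0.3  1. ] F [ 0.7  0.7 -3.3] w 20.9 t 5.4
```

View pics/scene6.png

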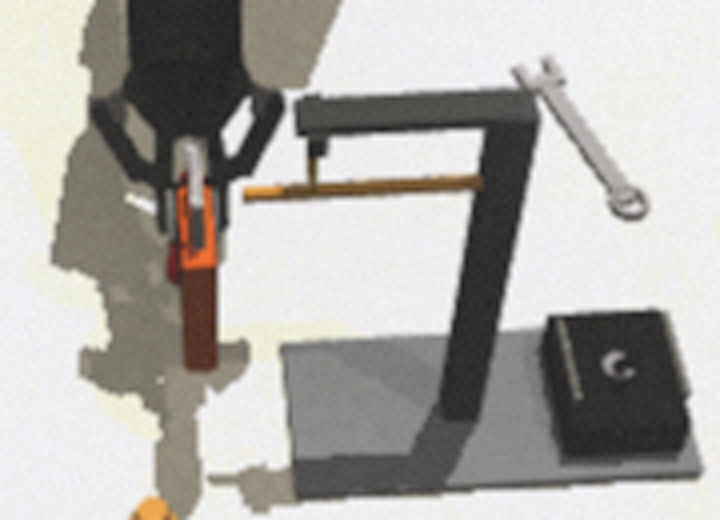

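The eye is level with the peg, centred, and 28 mm short of the tip. I'll thread it on to +20 mm.

>>> move_arm(
  deltas=[
    [[0,0,0],[0,-0.03,0.001],-1],
    [[0,0,0],[0,-0.07,0.001],-1],
    [[0,0,0],[0,-0.11,0.001],-1],
    [[0,0,0],[0,-0.15,0.001],-1],
    [[0,0,0],[0,-0.19,0.001],-1],
    [[0,0,0],[0,-0.23,0.001],-1],
    [[0,0,0],[0,-0.25,0.001],-1],
    [[0,0,0],[0,-0.25,0.001],-1],
  ],
)

```text
time: 6.07
position: [555.7, 24.7, 185.6]
eef_rot: [[0.818, 0.068, 0.571], [0.057, -0.998, 0.037], [0.572, 0.002, -0.82]]
contact_force: [-0.8, -0.0, -2.5]
grip_width: 20.9
```

```bash
python3 - <<'E'
from chk import *
chk("7",0,34)
go(*eyeat(20,13,dx=1.5),"b")
go(*eyeat(60,13,dx=1.5),"b")
go(*eyeat(105,13,dx=1.5),"b"); print(arm.state()["joints"][4])
E
```

```text
top eye 66 (array([-24.9,   4.6,   7.3]), array([26.2, 33.6, 26.9]), array([-2.4, 21.2, 21. ]))
  bodytop 65 (array([-26.5,   9.4, -35.9]), array([ 33.5,  32.2, -22.1]))
scene eye 66 (array([-21.4,  17.5,   7.4]), array([29.1, 25.4, 22.6]), array([ 6.5, 21.3, 18.9]))
  bodytop 134 (array([-10. ,  10.2, -34.7]), array([ 40.2,  32.2, -22.3]))
b turn [0.0006, 0.0004, 0.0002] shift [0.0004, -0.0015, 0.0002] pos [555.9  24.2 185.7] J [0.  0.2 2.1 0.1 0.2 1.4] F [ 0.5  0.1 -2. ] w 21.0 t 6.17
b turn [0.0006, 0.0004, 0.0002] shift [0.0005, -0.2015, -0.0002] pos [555.9  24.2 185.7] J [0.  0.2 2.1 0.1 0.2 1.4] F [ 0.5  0.1 -2. ] w 21.0 t 6.17
b turn [0.0006, 0.0004, 0.0002] shift [0.0006, -0.4265, -0.0006] pos [555.9  24.2 185.7] J [0.  0.2 2.1 0.1 0.2 1.4] F [ 0.5  0.1 -2. ] w 21.0 t 6.17
0.22996601241258485
```

View pics/scene7.png

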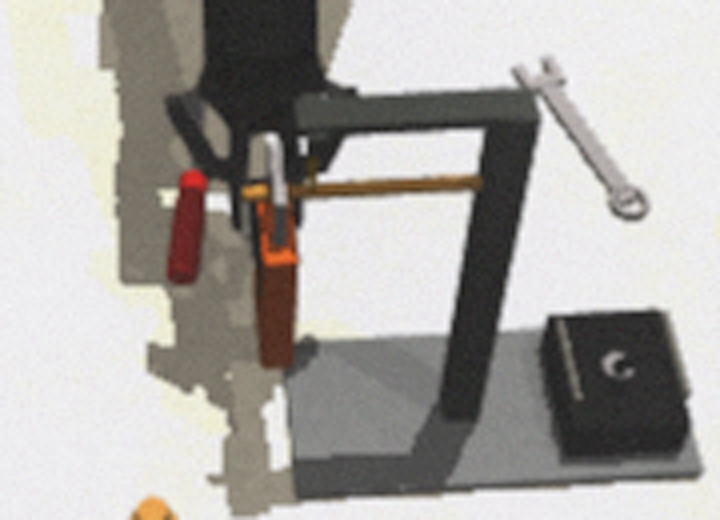

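View pics/top7.png

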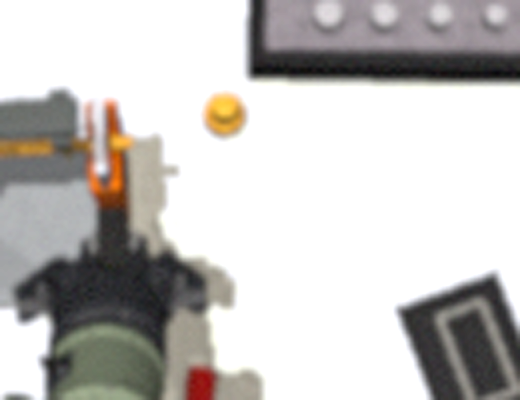

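The eye is on the peg at +21 mm. I'll push it through the keeper.

>>> move_arm(
  deltas=[
    [[0,0,0],[0,-0.025,0],-1],
    [[0,0,0],[0,-0.055,0],-1],
    [[0,0,0],[0,-0.085,0],-1],
    [[0,0,0],[0,-0.115,0],-1],
    [[0,0,0],[0,-0.145,0],-1],
    [[0,0,0],[0,-0.175,0],-1],
    [[0,0,0],[0,-0.2,0],-1],
    [[0,0,0],[0,-0.2,0],-1],
  ],
)

```text
time: 6.83
position: [553.2, 64.1, 185.6]
eef_rot: [[0.818, 0.067, 0.571], [0.056, -0.998, 0.037], [0.573, 0.002, -0.82]]
contact_force: [-0.4, 0.6, -2.5]
grip_width: 21.1
```

```bash
python3 - <<'E'
from chk import *
chk("8",44,80)
go(*eyeat(60,13,dx=1.5),"b")
go(*eyeat(110,13,dx=1.5),"b"); print(arm.state()["joints"][4])
E
```

```text
top eye 41 (array([-24.8,  56.4,  12.6]), array([-0.9, 69.6, 34.6]), array([-12.5,  61.5,  21.1]))
  bodytop 38 (array([-26.7,  48.8, -37.6]), array([  0.2,  69.8, -22.2]))
scene eye 73 (array([-20.9,  57.1,   7.9]), array([28.9, 70.7, 33.2]), array([12.2, 62.1, 19.4]))
  bodytop 131 (array([ -7.3,  49.8, -35.3]), array([ 40.1,  71.2, -22.4]))
b turn [0.0006, 0.0004, 0.0001] shift [0.0008, -0.0032, -0.0004] pos [553.2  63.7 185.6] J [ 0.1  0.2  2.1 -0.1  0.2  1.7] F [ 0.1  0.8 -1.3] w 20.9 t 6.93
b turn [0.0006, 0.0004, 0.0001] shift [0.0008, -0.2532, -0.0009] pos [553.2  63.7 185.6] J [ 0.1  0.2  2.1 -0.1  0.2  1.7] F [ 0.1  0.8 -1.3] w 20.9 t 6.93
0.2285844483382685
```

View pics/scene8.png

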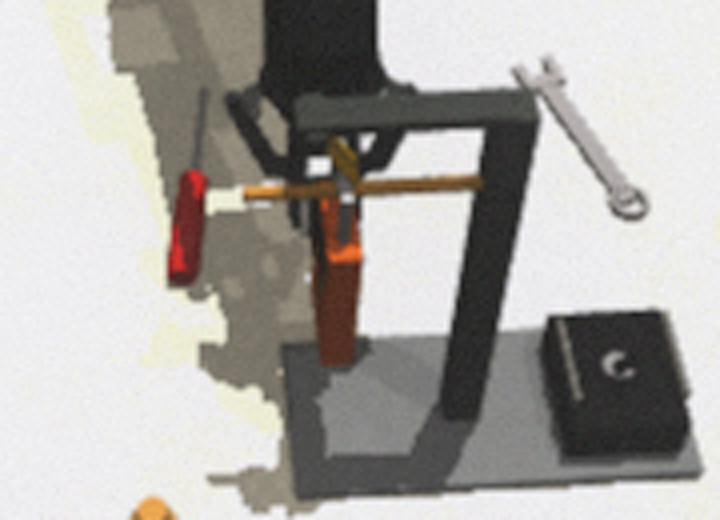

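The flap is lifted and the eye is at about 62 mm. I'll carry on to about 110 mm.

>>> move_arm(
  deltas=[
    [[0,0,0],[0,-0.025,0],-1],
    [[0,0,0],[0,-0.06,0],-1],
    [[0,0,0],[0,-0.095,0],-1],
    [[0,0,0],[0,-0.13,0],-1],
    [[0,0,0],[0,-0.17,0],-1],
    [[0,0,0],[0,-0.21,0],-1],
    [[0,0,0],[0,-0.245,0],-1],
    [[0,0,0],[0,-0.25,0],-1],
  ],
)

```text
time: 7.6
position: [550.1, 114.0, 185.6]
eef_rot: [[0.818, 0.067, 0.572], [0.056, -0.998, 0.037], [0.573, 0.001, -0.82]]
contact_force: [-0.7, 0.1, -3.3]
grip_width: 21.0
```

>>> move_arm(
  deltas=[
    [[0,0,0],[0,0,0],-1],
    [[0,0,0],[0,0,0],-1],
    [[0,0,0],[0,0,0],-1],
  ],
)

```text
time: 7.85
position: [550.1, 113.4, 185.5]
eef_rot: [[0.818, 0.067, 0.571], [0.055, -0.998, 0.037], [0.573, 0.001, -0.82]]
contact_force: [-0.3, -0.4, -1.8]
grip_width: 20.8
```

```bash
python3 - <<'E'
from chk import *
chk("9",95,130)
go(*eyeat(110,6,dx=1.5),"b"); print(arm.state()["joints"][4])
E
```

```text
top eye 40 (array([-24.4, 105.6,   8.1]), array([  2.2, 128.2,  26.4]), array([-12.6, 109.6,  20.5]))
  bodytop 52 (array([-26.4,  97.9, -37.8]), array([  1.1, 118.3, -22.1]))
scene eye 73 (array([-21. , 106.3,   7.2]), array([ 30.1, 115. ,  23.7]), array([  6.9, 109.8,  18.9]))
  bodytop 130 (array([ -9.2,  99.1, -36. ]), array([ 40. , 120.5, -22.4]))
b turn [0.0006, 0.0003, -0.0001] shift [-0.0206, -0.0039, 0.0274] pos [550.1 113.5 185.6] J [ 0.2  0.2  2.1 -0.4  0.2  2.1] F [-0.4 -0.  -2.6] w 21.3 t 7.95
0.25483822106516557
```

View pics/scene9.png

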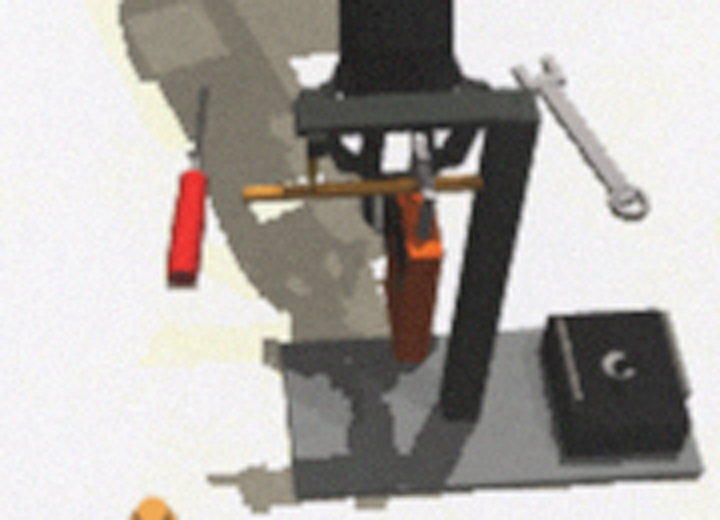

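The flap is hanging shut again and the eye is at about 110 mm. I'll lower it onto the peg.

>>> move_arm(
  deltas=[
    [[0,0,0],[-0.006,0,0.008],-1],
    [[0,0,0],[-0.011,0,0.016],-1],
    [[0,0,0],[-0.017,0,0.025],-1],
    [[0,0,0],[-0.02,0,0.028],-1],
    [[0,0,0],[-0.02,0,0.028],-1],
    [[0,0,0],[-0.02,0,0.028],-1],
  ],
)

```text
time: 8.45
position: [550.0, 113.5, 178.5]
eef_rot: [[0.818, 0.067, 0.571], [0.056, -0.998, 0.037], [0.573, 0.001, -0.82]]
contact_force: [0.5, -0.0, -2.4]
grip_width: 21.1
```

>>> move_arm(
  deltas=[
    [[0,0,0],[-0.003,0,0.004],-1],
    [[0,0,0],[-0.003,0,0.004],-1],
    [[0,0,0],[-0.003,0,0.004],-1],
    [[0,0,0],[-0.003,0,0.004],-1],
  ],
)

```text
time: 8.78
position: [550.2, 113.6, 177.8]
eef_rot: [[0.818, 0.067, 0.572], [0.056, -0.998, 0.037], [0.573, 0.001, -0.819]]
contact_force: [0.3, 0.4, -1.3]
grip_width: 21.2
```

>>> move_arm(
  deltas=[
    [[0,0,0],[-0.003,0,0.004],-1],
    [[0,0,0],[-0.003,0,0.004],-1],
    [[0,0,0],[-0.003,0,0.004],-1],
    [[0,0,0],[-0.003,0,0.004],-1],
  ],
)

```text
time: 9.12
position: [550.6, 113.7, 177.4]
eef_rot: [[0.817, 0.067, 0.573], [0.055, -0.998, 0.038], [0.574, 0.001, -0.819]]
contact_force: [-0.7, -0.0, 1.6]
grip_width: 21.1
```

```bash
python3 - <<'E'
from chk import *
chk("10",95,130,("scene","top"))
print(arm.state()["contact_force"],arm.state()["position"])
E
```

```text
scene eye 59 (array([-22.9, 106.7,   7. ]), array([ 29.3, 126. ,  14.7]), array([  2.3, 110.6,  11.2]))
  bodytop 129 (array([-14.9,  99.9, -36.9]), array([ 39.8, 120.4, -25.6]))
top eye 34 (array([-23.9,  99.4,   7.2]), array([  2.5, 128.4,  16.2]), array([-10.5, 109.5,  12.4]))
  bodytop 64 (array([-25.4,  98.1, -36.2]), array([  4.2, 119.7, -25.8]))
[-0.1 -1.2  2. ] [550.6 113.7 177.4]
```

The contact force flipped from −2.6 to +2 N, so the eye's weight is on the peg. I'll open partly and back out along −z of the tool.

>>> move_arm(
  deltas=[
    [[0,0,0],[0,0,0],-0.3],
    [[0,0,0],[0,0,0],-0.2],
    [[0,0,0],[0,0,0],0],
    [[0,0,0],[0,0,0],0.2],
    [[0,0,0],[0,0,0],0.2],
    [[0,0,0],[0,0,0],0.2],
    [[0,0,0],[0,0,0],0.2],
    [[0,0,0],[0,0,0],0.2],
  ],
)

```text
time: 9.88
position: [550.6, 113.7, 177.3]
eef_rot: [[0.817, 0.067, 0.573], [0.055, -0.998, 0.038], [0.574, 0.001, -0.819]]
contact_force: [0.1, 0.1, 0.3]
grip_width: 51.2
```

```bash
python3 - <<'E'
from chk import *
chk("11",90,135,("scene",))
im,d=arm.get_image("wrist"); cv2.imwrite("pics/w11.png",cv2.convertScaleAbs(im,alpha=1.6))
print(arm.state()["contact_force"],arm.state()["position"])
E
```

```text
scene eye 60 (array([-23.4, 106.8,   7.1]), array([ 28.4, 115.1,  15. ]), array([  3.4, 110.9,  11.2]))
  bodytop 133 (array([-13. , 100.1, -37.1]), array([ 39.4, 121.4, -26.7]))
[-0.1 -0.1 -0.1] [550.6 113.7 177.4]
```

View pics/w11.png

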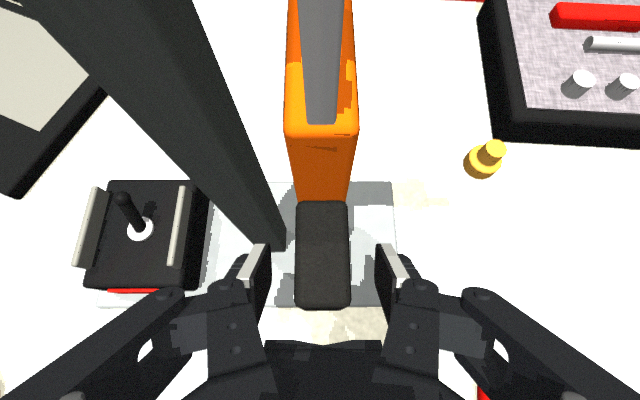

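View pics/scene11.png

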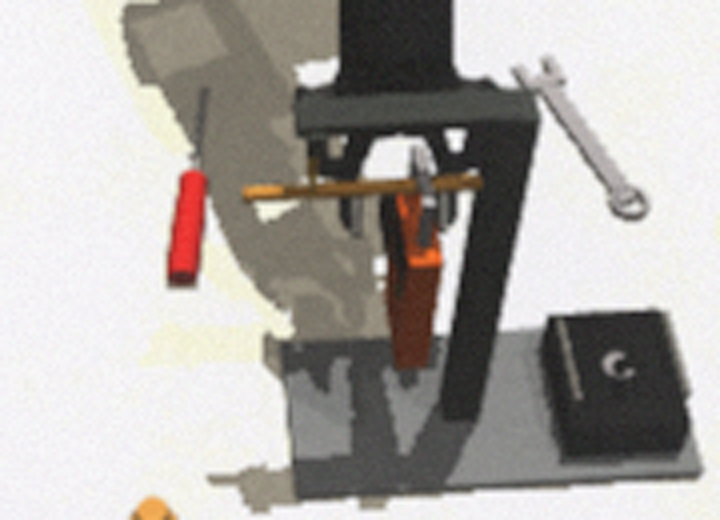

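The detector hangs free between the open fingers. The wrist view also shows the lever at (128,205) leaning away from its ring at (140,229). I'll retreat along −z.

>>> move_arm(
  deltas=[
    [[0,0,0],[0,0,-0.05],0.2],
    [[0,0,0],[0,0,-0.15],0.2],
    [[0,0,0],[0,0,-0.25],0.2],
    [[0,0,0],[0,0,-0.38],0.2],
    [[0,0,0],[0,0,-0.5],0.2],
    [[0,0,0],[0,0,-0.6],0.2],
    [[0,0,0],[0,0,-0.7],0.2],
    [[0,0,0],[0,0,-0.7],0.2],
  ],
)

```text
time: 10.65
position: [470.3, 108.7, 295.8]
eef_rot: [[0.813, 0.068, 0.579], [0.055, -0.998, 0.04], [0.58, -0.001, -0.815]]
contact_force: [0.3, -0.1, -0.5]
grip_width: 51.2
```

>>> move_arm(
  deltas=[
    [[0,0,0],[0,0,0],0.2],
    [[0,0,0],[0,0,0],0.2],
    [[0,0,0],[0,0,0],0.2],
    [[0,0,0],[0,0,0],0.2],
    [[0,0,0],[0,0,0],0.2],
    [[0,0,0],[0,0,0],0.2],
    [[0,0,0],[0,0,0],0.2],
    [[0,0,0],[0,0,0],0.2],
  ],
)

```text
time: 11.32
position: [470.4, 108.7, 295.5]
eef_rot: [[0.813, 0.067, 0.578], [0.055, -0.998, 0.039], [0.579, -0.0, -0.815]]
contact_force: [0.7, 0.3, -0.2]
grip_width: 51.3
```

```bash
python3 - <<'E'
from chk import *
chk("12",90,135)
chk("13",90,135,("scene",))
im,d=arm.get_image("wrist"); cv2.imwrite("pics/w12.png",cv2.convertScaleAbs(im,alpha=1.6))
s=arm.state();print(s["contact_force"],s["position"],s["time"])
E
```

```text
top eye 38 (array([-23.8,  91.6,   7.1]), array([  2.5, 128.4,  17.5]), array([ -8.2, 109.3,  12.9]))
  bodytop 63 (array([-25.8,  99.6, -36.2]), array([  4. , 119.1, -25.9]))
scene eye 61 (array([-22.2, 106.6,   7.3]), array([ 29.2, 115.7,  15.3]), array([  4.7, 110.8,  11.4]))
  bodytop 133 (array([-14.2, 100.3, -37. ]), array([ 39.7, 121.1, -26.3]))
scene eye 61 (array([-23.2, 106.6,   7.7]), array([ 30.5, 114.9,  16.8]), array([  4.5, 110.5,  11.5]))
  bodytop 133 (array([-14.1, 100.3, -36.6]), array([ 39.9, 120.9, -26.4]))
[0.4 0.4 1.2] [470.3 108.7 295.8] 11.5167
```

View pics/w12.png

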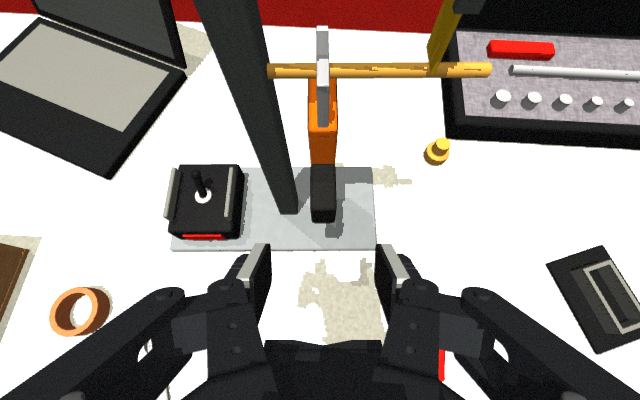

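View pics/scene13.png

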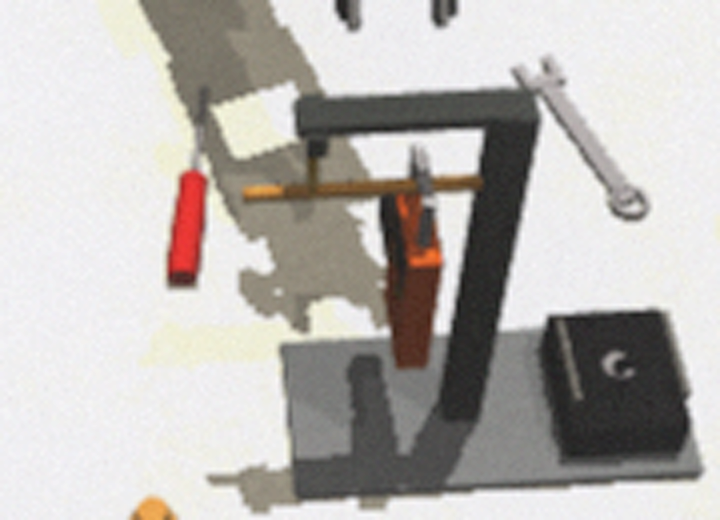

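The detector hangs still at about 110 mm, with the flap hanging down behind it at (440,45) in the wrist view. The lever is on and the gripper is clear. I'll hand it in.

```bash
python3 -c "
from station import arm
print(arm.finish_job(), arm.state()['time'])"
```

```text
the job is handed in; nothing more can be done
the job is handed in; nothing more can be done
```

The gas detector is hanging on the peg behind the closed keeper flap, and the job is handed in. I gripped it by its handle with the tool tilted 35°, lifted it out of the rest and threaded the eye onto the peg. I then pushed it through the flap to about 110 mm from the peg tip, lowered it onto the peg, released it and backed away. Both fixed cameras showed the toggle already on at the start, with its tip leaning about +19 mm away from the robot, so I didn't touch it.

**Last checks:** These were taken at about 11.5 s of the 58 s allowed.
- **Eye:** it sits about 110 mm in from the tip, about 4–5 mm above the peg axis and within about 4 mm sideways.
- **Motion:** two scene pictures about 0.1 s apart show it still and upright.
- **Flap:** it hangs shut on the tip side of the eye.
- **Toggle:** the lever is still leaning away.
- **Gripper:** it is clear of everything, with contact force near zero.
- **Bystanders:** they looked undisturbed in the pictures; I didn't measure their positions.

**Disagreement:** the wrist camera placed the detector about 4 mm off from the fixed cameras before the grasp. I moved the jaws about 3.5 mm back to the handle's centre before closing, so it had no effect on the result. No check failed.

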